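Set the ratchet prop and lay the rail on it

ROBOT

A 6-joint arm with a two-finger parallel gripper is mounted at the origin on the work surface. World frame = base frame: x ahead of the robot, y to its left, z up, the work surface at z = 0. Lengths are in mm, angles in rad, forces in N, time in s.
With the tool pointing down it reaches from about 350 to 975 mm from the base axis. Payload 4.9 kg.
Tool frame: the origin (TCP) lies at the very end of the fingers, on their centre line; the grasp point (between the pads) lies 19 mm behind it (robot.grip_point_offset is the distance from the TCP to the grasp point, in mm); x points along the fingers, y is the direction in which the jaws open and shut, and the axes are right-handed (so a half turn about x gives the same grasp; the last joint's range is limited). The gripper opens to 85 mm and grips with 20 to 120 N. Pads are 22 mm wide; open, the fingers measure 114 mm over their backs; the gripper's body (76 mm by 85 mm) begins 54 mm behind the grasp point. The pads swing forward as they close: fully open they stand 13 mm farther back than shut.
Start: joints at [-1.441, 0.053, 1.613, -0, 1.476, -0.119], TCP at [153.896, -605.737, 231.304] pointing down, gripper open.
Joint ranges: [-3.01, 3.01], [-1.01, 2.22], [0.06, 2.58], [-1.02, 4.17], [0.09, 2.62], [-3.14, 3.14]. Speed limits (rad/s): [2.57, 2.57, 3.14, 3.14, 3.14, 3.14].

INTERFACE

Orientations are given as a unit quaternion [w, x, y, z].
In Python, from rig import sense, optics, robot gives the robot as it stands.
- The arm moves only by the tool step_arm, never from a script. Its argument "increments" is one flat list of numbers, 7 for each row, row after row: the finger opening in m, from 0 to 0.0854, then the shift along the world's x, y, z in m, then the turn, a rotation vector about the world's x, y, z in rad. A call has 1 to 20 rows; each row is the pose to reach, as a shift and turn from the pose commanded when the call began; what a row does not reach only later rows make up. A row lasts 1/10 s, in which the tool goes at most 50 mm and 8.59 degrees, less where a joint would pass 70% of its speed; a pose out of reach is approached as far as the arm can. A call with a gripper value outside its range is refused whole. The fingers move at their own pace and stop on an object; "grip_force" is the grip in N (left out, the last holds). Time passes only in rows, so rows that repeat a pose let the fingers close. It gives the time, the measured TCP pose, the force and the opening at its end, in the units of the state.
- sense(): the state, without advancing time (a new reading comes with each control period).
- optics.snapshot(name): name is "scene" or "top" or "wrist"; returns a dict with "frame" (384x512x3 uint8, red, green, blue), "mtx" (3x3 intrinsics, pixels), "rvec" (rotation vector, rad) and "tvec" (3), from world to camera coordinates, as OpenCV has them. Camera axes: x right, y down, z forward; pixel columns grow to the right and rows downward; lengths in mm; the calibration is good to about 2 mm. A picture is of the moment at which its call begins. There is no depth.
- robot.hand_in(): hands the job in, once; it reports no verdict.
The state is a dict: "time_s": time; "qpos": joint angles; "dq": joint speeds; "effort": joint torques, N m; "ee_pos": TCP position; "eef_rot": TCP orientation; "contact_force": force on the tool from outside, world axes, zero at the start; "moment": the same for the moment, N m; "finger_gap": opening from 0.0 (shut) to 1.0 (fully open).
Only numpy, scipy, OpenCV 4.12 (cv2) and the standard library are available. Lean on these libraries where they do the work, as an engineer would, in place of code of your own. Each camera call takes 0.05 s, during which the arm holds its last target. There are 200 camera calls.

TASK

Set the support jig up for the eight-notch rail: from fully lowered, pull the ratchet prop's column up exactly four clicks, then let it down gently until it sits on its pawl (don't let it drop, and don't force it down) and let go. Then lay the long white rail, notches up, in the forks of the prop and the end rest, with its middle halfway between them. Leave everything else on the bench where it is.

Things in the scene. Friction and masses are not known exactly. Their poses are not given: they have to be found in the camera images.
- jig: Support jig, fixed to the bench: dark base board 380 x 110 x 12 mm. Origin under its centre, x along its length, z up. At x = -130 mm a blue post carries a fixed steel fork (the end rest). At x = +130 mm stands the ratchet prop: a blue upright housing with a toothed steel column that slides straight up out of it, forked at the top.
- housing_top (a point): Centre of the top of the prop's housing (40 x 40 mm, 118 mm above the bench). Outside it, on the jig's +x side, a dark block carries the yellow sprung pawl. The block is bolted through slots, so its height is set anew for each job and not measured: the first click comes after 11 to 43 mm of lift, the others 9 mm apart. The column starts fully lowered, pawl above all teeth.
- column: The prop's column with its fork, about 0.7 kg; origin at its lower end, axes as the jig's. It slides in the housing with 1.5 mm play and no top stop. Lifting it takes 6 to 10 N; over the 6 mm before each click a tooth pushes the pawl aside and the pull grows by 4 to 6 N (to 11 to 16 N), then falls back over the next 2 to 3 mm as it clicks. The pawl then catches it from below; it cannot be lowered past a click.
- saddle (a point): Middle of the floor of the prop's U-shaped fork, 142 mm above the bench when lowered. Floor block 30 (x) x 52 (y) mm, 14 mm thick, below this point; on it two cheeks 8 mm thick and 22 mm high, 36 mm apart inside, 52 mm over all across y. The rail lies through it along x. To lift, grip the fork across its two outer y faces (52 mm wide, 30 mm long, 36 mm tall).
- rest_floor (a point): Middle of the floor of the end rest's fork, which has the same shape; 196 mm above the bench. The prop's fork floor at the fourth click is within 17 mm of this height.
- rail: Long white plastic rail, 320 x 30 mm, about 0.3 kg, lying loose on the bench: a bar 16 mm high with eight slanted teeth 40 mm apart along its top, 31 mm high in all, 30 mm wide throughout (it may be gripped anywhere across y); origin at the middle of its underside, x along its length, z up. Either end may face either way.
- rail_mid (a point): Centre of the rail's bar, 8 mm above its underside.
- short_rail: Bystander: short white rail, 160 x 30 mm, four notches; origin under its middle.
- glue: Bystander: yellow glue bottle, 56 mm across, 150 mm tall; origin under its middle.
- clamp: Bystander: bar clamp with red handle, 300 mm long, lying flat; origin under its middle.
- template: Bystander: brown scalloped wooden template, 160 mm long; origin under its middle.
- tape: Bystander: yellow tape measure, 65 mm; origin under its middle.
- driver: Bystander: screwdriver; origin under its middle.
- mug: Bystander: blue mug, 80 mm across, 90 mm tall; origin under its middle.
Not all that is in view belongs to the job. What is shaped like the column but blue or green is not meant.

How it is judged (in metres and radians):
On the way:
1. The column sits on its pawl at the fourth click, let go and at rest (contact force between tooth4_ledge and anything else above 1.5 N and contact force between the fingers and column below 0.1 N and linear speed of column below 0.01 m/s), for 0.3 s.
At the end, for the whole second after the job is handed in: The pawl carries the column at the fourth click; the rail lies at rest in both forks (between their cheeks, on their floors), notches up, parallel to the jig (within 6 degrees), its middle within 20 mm of halfway between the forks (contact force between tooth4_ledge and anything else above 1.5 N and contact force between rail and column above 0.2 N and x of rail_mid in the frame of jig between -0.02 and 0.02 m and y of rail_mid in the frame of jig between -0.006 and 0.006 m and z of rail_mid in the frame of jig between 0.192 and 0.216 m and angle between the x axis of rail and the x axis of jig, either way round below 0.11 rad and angle between rail's own z axis and vertical below 0.12 rad and linear speed of rail below 0.02 m/s); the robot touches nothing.
It fails at once if The column was dropped or jerked (faster than 0.15 m/s) (linear speed of column above 0.15 m/s).
It fails at once if The column was forced down on its pawl (held there with over 28 N) (contact force between any of tooth1_ledge, tooth2_ledge, tooth3_ledge, tooth4_ledge, tooth5_ledge, tooth6_ledge and anything else above 28 N and linear speed of column below 0.005 m/s).
It fails at once if Something else on the bench was moved by more than 20 mm (distance of any of short_rail, glue, clamp, template, tape, driver, mug from where it was at the start of the episode above 0.02 m).
It also fails if it takes over 72 s, if anything falls off the work surface, if the arm or the gripper's body presses on something with over 40 N, if the wrist force passes 120 N, or if a joint passes its speed limit or range.

## Working session

There is one attempt and no reset: what is moved stays moved. The work goes in short steps, Python scripts to look and compute and a tool call to move; the robot and the scene stay as the last step left them, time stands still between calls to the robot, and variables do not carry over. Pictures are saved under pics/ and viewed, about 8 in all and at most 12, crops included, and the job is handed in when it is done.

Besides the shell and the picture viewer there is one more tool, called in YAML: its name, and indented under it one key for each argument. step_arm: Moves the arm, as the interface text tells. Its arguments: {"type":"object","properties":{"increments":{"type":"array"},"grip_force":{"type":"number"}},"required":["increments"]}

```bash
mkdir -p pics; cat > h.py <<'E'
import numpy as np, cv2
from rig import sense, optics, robot
def snap(n,f):
    s=optics.snapshot(n); np.savez('pics/'+f+'.npz',**{k:np.array(s[k]) for k in s})
    cv2.imwrite('pics/'+f+'.png',cv2.cvtColor(s['frame'],cv2.COLOR_RGB2BGR)); return s
def load(f): return np.load('pics/'+f+'.npz')
def onz(s,u,v,z):
    R=cv2.Rodrigues(s['rvec'])[0]; t=np.array(s['tvec']).ravel()
    d=R.T@np.linalg.inv(s['mtx'])@np.array([u,v,1.]); c=-R.T@t
    return c+d*(z-c[2])/d[2]
def proj(s,P): return cv2.projectPoints(np.array(P,float).reshape(-1,3),s['rvec'],s['tvec'],s['mtx'],None)[0].reshape(-1,2)
def cam(s): return -cv2.Rodrigues(s['rvec'])[0].T@np.array(s['tvec']).ravel()
E
python3 - <<'E'
from h import *
a=snap('scene','s1');b=snap('top','t1')
print(cam(a),cam(b)); s=sense(); print(s)
cv2.imwrite('pics/ts.png',cv2.resize(cv2.imread('pics/t1.png'),(800,600),interpolation=3))
cv2.imwrite('pics/ss.png',cv2.resize(cv2.imread('pics/s1.png'),(800,600),interpolation=3))
E
```

```text
[1142.15749442  613.54865512 1088.86231065] [ 425.82680512  -36.68789104 1468.31695534]
{'time_s': 0.1, 'qpos': array([-1.44100196e+00,  5.32985692e-02,  1.61416397e+00,  5.19644434e-06,
        1.47601866e+00, -1.19012736e-01]), 'dq': array([-3.72024164e-04, -1.36439141e-03, -3.88918647e-03, -2.76510087e-05,
       -4.97474933e-04, -6.36468317e-04]), 'effort': array([-6.19419043e-04, -3.94904423e+01, -3.71366429e+01, -2.42925917e-04,
        3.88341694e-03, -2.05243276e-05]), 'ee_pos': array([ 153.82456929, -605.18494744,  230.17682737]), 'eef_rot': array([-0.08707196, -0.70164009, -0.08840736,  0.70164364]), 'contact_force': array([-0.2123451 ,  0.49142378,  1.16517291]), 'moment': array([ 0.06145044, -0.0362589 , -0.03321823]), 'finger_gap': 0.9991954031235545}
```

View pics/ts.png

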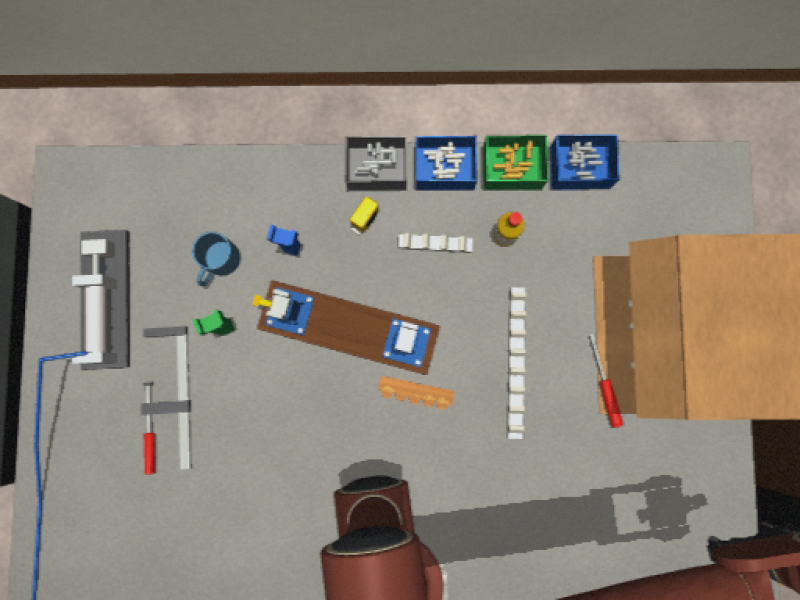

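View pics/ss.png

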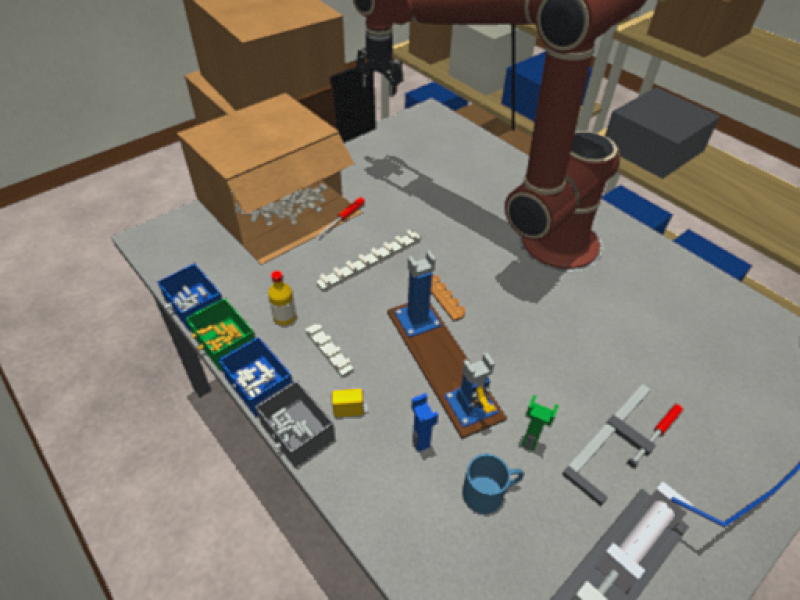

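The top view shows the jig's board, centred at about (348,328) in the 800x600 picture, with its pawl end at the left. The steel prop fork is at (280,303) and the end rest's fork at (405,338). Column-like candidates are the steel fork on the jig (280,303), a blue piece (283,238) and a green piece (212,323). The steel one is meant. White rails: the long one with eight teeth at (517,362) is meant; the short one at (435,242) is a bystander. I'll confirm this in one enlarged crop.

```bash
python3 - <<'E'
import cv2
i=cv2.imread('pics/t1.png')[175:290,160:345]
cv2.imwrite('pics/c1.png',cv2.resize(i,(740,460),interpolation=2))
i=cv2.imread('pics/s1.png')[140:290,195:335]
cv2.imwrite('pics/c2.png',cv2.resize(i,(560,600),interpolation=2))
E
```

```text
(no output)
```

View pics/c1.png

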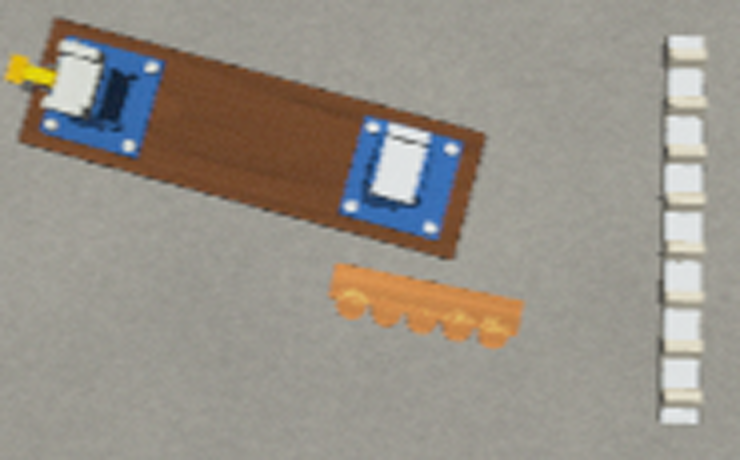

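View pics/c2.png

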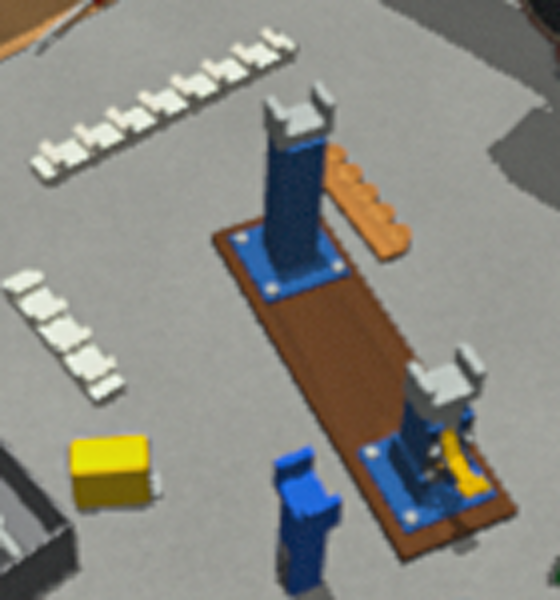

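The crops confirm it: a steel fork with the yellow pawl on the jig, and a rail with 8 teeth. Board corners in crop c1 are (55,18), (487,134), (452,259) and (18,141). The rail spans rows 36 to 424 at columns 660 to 705.

```bash
python3 - <<'E'
from h import *
a=load('s1');b=load('t1')
q=lambda u,v,z:onz(b,u/4-.4+160,v/4-.4+175,z)[:2]
C=np.array([q(55,18,12),q(487,134,12),q(452,259,12),q(18,141,12)])
print(C.round(1)); c=C.mean(0)
e=lambda p,r:np.linalg.norm(p-r)
print('sides',e(C[0],C[1]),e(C[3],C[2]),e(C[0],C[3]),e(C[1],C[2]))
d=(C[0]-C[1])+(C[3]-C[2]); yaw=np.arctan2(d[1],d[0]); print('jig',c,yaw)
x=np.array([np.cos(yaw),np.sin(yaw)]); y=np.array([-x[1],x[0]])
for n,s,z in(('prop',130,142),('rest',-130,196)):
    p=c+s*x; print(n,p)
    # project fork cheek-top outline
    for dz in(0,22):
        P=[np.r_[p+i*15*x+j*26*y,z+dz] for i,j in((1,1),(1,-1),(-1,-1),(-1,1))]
        print(dz,'top',((proj(b,P)-[160,175]+.4)*4).round().tolist(),'scene',((proj(a,P)-[195,140]+.4)*4).round().tolist())
R=np.array([q(667,36,31),q(705,36,31),q(698,424,16),q(660,424,16)]);print(R.round(1))
R2=[onz(a,u/4-.4+195,v/4-.4+140,z)[:2].round(1) for u,v,z in((50,184,0),(296,52,0),(30,162,16),(283,30,16))];print(R2)
E
```

```text
[[ 639.5  259.7]
 [ 539.  -105.5]
 [ 434.9  -75.2]
 [ 535.2  288.9]]
sides 378.75757877739545 377.724465262484 108.39650467220757 108.46864691304167
jig [537.1442042   91.97376851] 1.302087574745666
prop [571.65748138 217.30865471]
0 top [[46.0, 108.0], [65.0, 43.0], [103.0, 53.0], [84.0, 118.0]] scene [[486.0, 389.0], [427.0, 412.0], [408.0, 382.0], [466.0, 360.0]]
22 top [[40.0, 105.0], [60.0, 40.0], [98.0, 50.0], [78.0, 116.0]] scene [[490.0, 372.0], [430.0, 395.0], [411.0, 366.0], [469.0, 343.0]]
rest [502.63092703 -33.36111769]
0 top [[372.0, 194.0], [390.0, 125.0], [430.0, 136.0], [411.0, 204.0]] scene [[335.0, 122.0], [280.0, 139.0], [265.0, 116.0], [319.0, 99.0]]
22 top [[371.0, 192.0], [390.0, 123.0], [430.0, 133.0], [411.0, 203.0]] scene [[337.0, 103.0], [281.0, 121.0], [266.0, 98.0], [321.0, 81.0]]
[[ 618.6 -255.4]
 [ 618.4 -287.1]
 [ 299.4 -275.6]
 [ 299.6 -244.5]]
[array([ 615.9, -263.9]), array([ 296.7, -255.2]), array([ 621.6, -287.8]), array([ 296.5, -277.7])]
```

```bash
python3 - <<'E'
from h import *
from scipy.spatial.transform import Rotation as R
s=sense(); q=s['eef_rot']; M=R.from_quat(np.r_[q[1:],q[0]])
print(M.as_matrix().round(3), s['qpos'])
x=M.as_matrix()
ty=np.array([-np.sin(1.302),np.cos(1.302),0]); 
for sg in(1,-1):
    t=np.column_stack([[0,0,-1],sg*ty,np.cross([0,0,-1],sg*ty)])
    print(sg,(R.from_matrix(t)*M.inv()).as_rotvec())
E
```

```text
[[-0.     0.246 -0.969]
 [ 0.002 -0.969 -0.246]
 [-1.    -0.002 -0.   ]] [-1.44100196e+00  5.32985692e-02  1.61416397e+00  5.19644434e-06
  1.47601866e+00 -1.19012736e-01]
1 [-1.38708829e-03  1.81086094e-03 -2.08839853e+00]
-1 [-0.00157086 -0.00120326  1.05319307]
```

step_arm:
  increments: [0.085,0.176,0.276,0.07,0,0,0,0.085,0.176,0.276,0.07,0,0,0,0.085,0.176,0.276,0.07,0,0,0,0.085,0.176,0.276,0.07,0,0,0,0.085,0.176,0.276,0.07,0,0,0,0.085,0.176,0.276,0.07,0,0,0,0.085,0.176,0.276,0.07,0,0,0]
  grip_force: 60

```text
time_s: 0.8
ee_pos: [330.9, -327.3, 301.8]
eef_rot: [0.088, 0.702, 0.088, -0.701]
contact_force: [-0.0, 0.5, -0.1]
finger_gap: 0.995
```

step_arm:
  increments: [0.085,0.242,0.547,0,0,0,1.053,0.085,0.242,0.547,0,0,0,1.053,0.085,0.242,0.547,0,0,0,1.053,0.085,0.242,0.547,0,0,0,1.053,0.085,0.242,0.547,0,0,0,1.053,0.085,0.242,0.547,0,0,0,1.053,0.085,0.242,0.547,0,0,0,1.053,0.085,0.242,0.547,0,0,0,1.053,0.085,0.242,0.547,0,0,0,1.053,0.085,0.242,0.547,0,0,0,1.053,0.085,0.242,0.547,0,0,0,1.053,0.085,0.242,0.547,0,0,0,1.053,0.085,0.242,0.547,0,0,0,1.053,0.085,0.242,0.547,0,0,0,1.053,0.085,0.242,0.547,0,0,0,1.053]

```text
time_s: 2.3
ee_pos: [571.6, 216.6, 301.0]
eef_rot: [-0.428, -0.562, -0.428, 0.563]
contact_force: [-0.2, 0.1, 0.6]
finger_gap: 0.994
```

```bash
python3 - <<'E'
from h import *
w=snap('wrist','w1'); s=sense(); print(s['time_s'],s['ee_pos'],s['qpos'],s['contact_force'],cam(w))
cv2.imwrite('pics/w1s.png',cv2.resize(cv2.imread('pics/w1.png'),(768,576),interpolation=2))
E
```

```text
2.35 [571.62430744 216.24760444 301.33251907] [ 2.40088418e-01 -1.17005346e-02  1.56258618e+00 -2.88885693e-04
  1.59087111e+00  5.10275707e-01] [-0.019004   -0.46261531 -0.0326826 ] [589.86022465 280.66156007 444.54217504]
```

View pics/w1s.png

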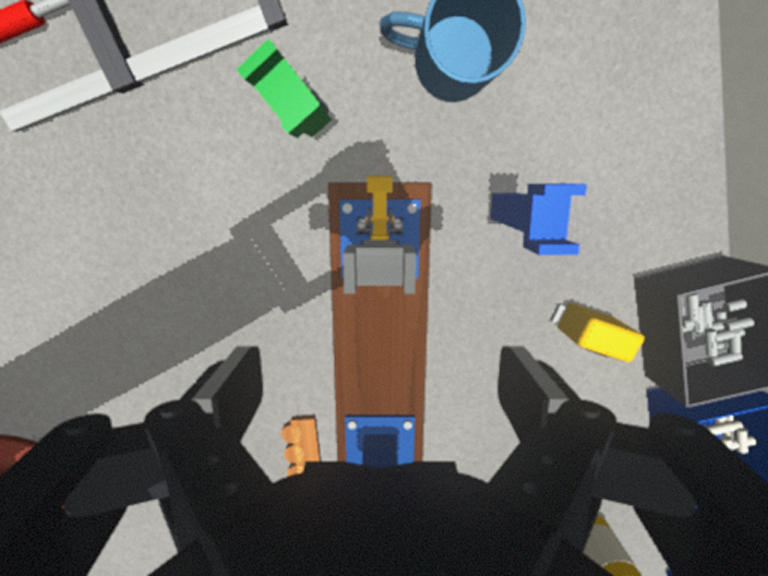

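The wrist view shows the prop's steel fork just ahead of the tool. The near outer corners of its cheek tops are at (344,293) and (415,293), the far ones at (344,247) and (416,246). The board is parallel to the view, and nothing stands beside the fork.

```bash
python3 - <<'E'
from h import *
w=load('w1')
P=np.array([onz(w,(u+.25)/1.5-.5,(v+.25)/1.5-.5,164)[:2] for u,v in((344,293),(415,293),(416,246),(344,247))])
print(P.round(1),P.mean(0)); d=P[2]+P[3]-P[0]-P[1];print(np.arctan2(d[1],d[0]))
B=np.array([onz(w,(u+.25)/1.5-.5,(v+.25)/1.5-.5,12)[:2] for u,v in((329,182),(432,182))]);print(B.round(1))
L=np.array([onz(w,(u+.25)/1.5-.5,(v+.25)/1.5-.5,12)[:2] for u,v in((329,182),(337,460),(432,182),(423,460))]);print(L.round(1))
E
```

```text
[[542.  207.5]
 [592.3 193.6]
 [601.5 227.3]
 [551.9 240.2]] [571.91034557 217.13291802]
1.2908443522886204
[[536.1 288.7]
 [640.5 259.8]]
[[536.1 288.7]
 [442.7 -43.7]
 [640.5 259.8]
 [549.  -73.1]]
```

step_arm:
  increments: [0.085,0,0,-0.04,0,0,0,0.085,0,0,-0.08,0,0,0,0.085,0,0,-0.11,0,0,0,0.085,0,0,-0.14,0,0,0,0.085,0,0,-0.16,0,0,0,0.085,0,0,-0.17,0,0,0,0.085,0,0,-0.17,0,0,0]

```text
time_s: 3.05
ee_pos: [570.9, 216.1, 130.1]
eef_rot: [-0.428, -0.562, -0.428, 0.564]
contact_force: [-0.3, 0.5, -0.5]
finger_gap: 0.995
```

step_arm:
  increments: [0.06,0,0,0,0,0,0,0.056,0,0,0,0,0,0,0.053,0,0,0,0,0,0,0.045,0,0,0,0,0,0,0.045,0,0,0,0,0,0,0.045,0,0,0,0,0,0,0.045,0,0,0,0,0,0,0.045,0,0,0,0,0,0]
  grip_force: 60

```text
time_s: 3.85
ee_pos: [572.8, 217.4, 133.3]
eef_rot: [0.429, 0.563, 0.428, -0.562]
contact_force: [-1.8, -0.9, 5.9]
finger_gap: 0.594
```

step_arm:
  increments: [0.045,0,0,0.001,0,0,0,0.045,0,0,0.002,0,0,0,0.045,0,0,0.002,0,0,0]

```text
time_s: 4.15
ee_pos: [572.4, 217.6, 133.4]
eef_rot: [0.429, 0.563, 0.428, -0.562]
contact_force: [2.5, 0.5, -1.4]
finger_gap: 0.598
```

step_arm:
  increments: [0.045,0,0,0.001,0,0,0,0.045,0,0,0.002,0,0,0,0.045,0,0,0.002,0,0,0]

```text
time_s: 4.45
ee_pos: [571.3, 217.8, 133.7]
eef_rot: [-0.428, -0.562, -0.429, 0.563]
contact_force: [2.6, 3.8, -7.5]
finger_gap: 0.597
```

step_arm:
  increments: [0.045,0,0,0.001,0,0,0,0.045,0,0,0.002,0,0,0,0.045,0,0,0.002,0,0,0]

```text
time_s: 4.75
ee_pos: [571.3, 217.7, 135.4]
eef_rot: [-0.428, -0.562, -0.429, 0.563]
contact_force: [3.9, 3.9, -8.3]
finger_gap: 0.601
```

step_arm:
  increments: [0.045,0,0,0.001,0,0,0,0.045,0,0,0.002,0,0,0,0.045,0,0,0.002,0,0,0]

```text
time_s: 5.05
ee_pos: [571.3, 217.7, 137.3]
eef_rot: [-0.428, -0.562, -0.429, 0.563]
contact_force: [3.6, 3.9, -7.7]
finger_gap: 0.602
```

step_arm:
  increments: [0.045,0,0,0.001,0,0,0,0.045,0,0,0.002,0,0,0,0.045,0,0,0.002,0,0,0]

```text
time_s: 5.35
ee_pos: [571.2, 217.8, 139.3]
eef_rot: [-0.428, -0.562, -0.429, 0.563]
contact_force: [4.4, 4.0, -8.4]
finger_gap: 0.598
```

step_arm:
  increments: [0.045,0,0,0.001,0,0,0,0.045,0,0,0.002,0,0,0,0.045,0,0,0.002,0,0,0]

```text
time_s: 5.65
ee_pos: [571.2, 217.7, 141.3]
eef_rot: [-0.428, -0.562, -0.429, 0.563]
contact_force: [4.1, 4.6, -8.5]
finger_gap: 0.596
```

step_arm:
  increments: [0.045,0,0,0.001,0,0,0,0.045,0,0,0.002,0,0,0,0.045,0,0,0.002,0,0,0]

```text
time_s: 5.95
ee_pos: [571.2, 217.7, 143.3]
eef_rot: [-0.428, -0.562, -0.429, 0.563]
contact_force: [4.3, 4.1, -8.6]
finger_gap: 0.598
```

step_arm:
  increments: [0.045,0,0,0.001,0,0,0,0.045,0,0,0.002,0,0,0,0.045,0,0,0.002,0,0,0]

```text
time_s: 6.25
ee_pos: [571.2, 217.7, 145.3]
eef_rot: [-0.428, -0.562, -0.429, 0.563]
contact_force: [2.9, 3.9, -7.8]
finger_gap: 0.598
```

step_arm:
  increments: [0.045,0,0,0.001,0,0,0,0.045,0,0,0.002,0,0,0,0.045,0,0,0.002,0,0,0]

```text
time_s: 6.55
ee_pos: [571.3, 217.7, 147.3]
eef_rot: [-0.428, -0.562, -0.429, 0.563]
contact_force: [4.5, 3.6, -8.4]
finger_gap: 0.598
```

step_arm:
  increments: [0.045,0,0,0.001,0,0,0,0.045,0,0,0.002,0,0,0,0.045,0,0,0.002,0,0,0]

```text
time_s: 6.85
ee_pos: [571.2, 217.7, 149.3]
eef_rot: [-0.428, -0.562, -0.429, 0.563]
contact_force: [3.8, 2.7, -8.2]
finger_gap: 0.596
```

step_arm:
  increments: [0.045,0,0,0.001,0,0,0,0.045,0,0,0.002,0,0,0,0.045,0,0,0.002,0,0,0]

```text
time_s: 7.15
ee_pos: [571.3, 217.7, 151.3]
eef_rot: [-0.428, -0.562, -0.429, 0.563]
contact_force: [3.8, 3.7, -7.6]
finger_gap: 0.598
```

step_arm:
  increments: [0.045,0,0,0.001,0,0,0,0.045,0,0,0.002,0,0,0,0.045,0,0,0.002,0,0,0]

```text
time_s: 7.45
ee_pos: [571.2, 217.7, 153.0]
eef_rot: [-0.428, -0.562, -0.429, 0.563]
contact_force: [4.7, 4.1, -9.1]
finger_gap: 0.597
```

step_arm:
  increments: [0.045,0,0,0.001,0,0,0,0.045,0,0,0.002,0,0,0,0.045,0,0,0.002,0,0,0]

```text
time_s: 7.75
ee_pos: [571.2, 217.7, 154.3]
eef_rot: [-0.428, -0.562, -0.429, 0.563]
contact_force: [4.7, 5.4, -12.0]
finger_gap: 0.593
```

step_arm:
  increments: [0.045,0,0,0.001,0,0,0,0.045,0,0,0.002,0,0,0,0.045,0,0,0.002,0,0,0]

```text
time_s: 8.05
ee_pos: [571.2, 217.7, 156.1]
eef_rot: [-0.428, -0.562, -0.429, 0.563]
contact_force: [6.5, 3.8, -12.1]
finger_gap: 0.597
```

step_arm:
  increments: [0.045,0,0,0.001,0,0,0,0.045,0,0,0.002,0,0,0,0.045,0,0,0.002,0,0,0]

```text
time_s: 8.35
ee_pos: [571.1, 217.7, 157.8]
eef_rot: [-0.428, -0.562, -0.429, 0.563]
contact_force: [5.7, 4.1, -13.4]
finger_gap: 0.598
```

The first tooth's force rise runs from 152 mm to about 158 mm, so click 4 should come near 185. I'll go on, counting clicks.

step_arm:
  increments: [0.045,0,0,0.001,0,0,0,0.045,0,0,0.0015,0,0,0,0.045,0,0,0.0015,0,0,0]

```text
time_s: 8.65
ee_pos: [571.1, 217.7, 159.1]
eef_rot: [-0.428, -0.562, -0.429, 0.563]
contact_force: [7.7, 4.6, -13.8]
finger_gap: 0.594
```

step_arm:
  increments: [0.045,0,0,0.001,0,0,0,0.045,0,0,0.0015,0,0,0,0.045,0,0,0.0015,0,0,0]

```text
time_s: 8.95
ee_pos: [571.2, 217.7, 161.4]
eef_rot: [-0.428, -0.562, -0.429, 0.563]
contact_force: [5.5, 3.4, -10.0]
finger_gap: 0.597
```

step_arm:
  increments: [0.045,0,0,0.001,0,0,0,0.045,0,0,0.0015,0,0,0,0.045,0,0,0.0015,0,0,0]

```text
time_s: 9.25
ee_pos: [571.2, 217.6, 163.0]
eef_rot: [-0.428, -0.562, -0.429, 0.563]
contact_force: [4.6, 4.0, -10.4]
finger_gap: 0.597
```

step_arm:
  increments: [0.045,0,0,0.001,0,0,0,0.045,0,0,0.0015,0,0,0,0.045,0,0,0.0015,0,0,0]

```text
time_s: 9.55
ee_pos: [571.2, 217.6, 164.0]
eef_rot: [-0.428, -0.562, -0.429, 0.563]
contact_force: [5.0, 4.3, -12.4]
finger_gap: 0.595
```

step_arm:
  increments: [0.045,0,0,0.001,0,0,0,0.045,0,0,0.0015,0,0,0,0.045,0,0,0.0015,0,0,0]

```text
time_s: 9.85
ee_pos: [571.2, 217.6, 165.4]
eef_rot: [-0.428, -0.562, -0.429, 0.563]
contact_force: [5.8, 4.5, -13.1]
finger_gap: 0.599
```

step_arm:
  increments: [0.045,0,0,0.001,0,0,0,0.045,0,0,0.0015,0,0,0,0.045,0,0,0.0015,0,0,0]

```text
time_s: 10.15
ee_pos: [571.1, 217.6, 166.6]
eef_rot: [-0.428, -0.562, -0.429, 0.563]
contact_force: [6.2, 4.7, -13.4]
finger_gap: 0.594
```

step_arm:
  increments: [0.045,0,0,0.001,0,0,0,0.045,0,0,0.0015,0,0,0,0.045,0,0,0.0015,0,0,0]

```text
time_s: 10.45
ee_pos: [571.1, 217.6, 167.9]
eef_rot: [-0.428, -0.562, -0.429, 0.563]
contact_force: [6.1, 4.0, -14.4]
finger_gap: 0.599
```

step_arm:
  increments: [0.045,0,0,0.001,0,0,0,0.045,0,0,0.0015,0,0,0,0.045,0,0,0.0015,0,0,0]

```text
time_s: 10.75
ee_pos: [571.2, 217.6, 170.2]
eef_rot: [-0.428, -0.562, -0.429, 0.563]
contact_force: [5.0, 3.7, -10.9]
finger_gap: 0.596
```

step_arm:
  increments: [0.045,0,0,0.001,0,0,0,0.045,0,0,0.0015,0,0,0,0.045,0,0,0.0015,0,0,0]

```text
time_s: 11.05
ee_pos: [571.2, 217.6, 172.0]
eef_rot: [-0.428, -0.562, -0.429, 0.563]
contact_force: [5.5, 3.1, -10.3]
finger_gap: 0.596
```

step_arm:
  increments: [0.045,0,0,0.001,0,0,0,0.045,0,0,0.0015,0,0,0,0.045,0,0,0.0015,0,0,0]

```text
time_s: 11.35
ee_pos: [571.2, 217.6, 173.0]
eef_rot: [-0.428, -0.562, -0.429, 0.563]
contact_force: [6.1, 3.9, -11.6]
finger_gap: 0.599
```

step_arm:
  increments: [0.045,0,0,0.001,0,0,0,0.045,0,0,0.0015,0,0,0,0.045,0,0,0.0015,0,0,0]

```text
time_s: 11.65
ee_pos: [571.2, 217.6, 174.3]
eef_rot: [-0.428, -0.562, -0.429, 0.563]
contact_force: [5.2, 4.0, -12.7]
finger_gap: 0.595
```

step_arm:
  increments: [0.045,0,0,0.001,0,0,0,0.045,0,0,0.0015,0,0,0,0.045,0,0,0.0015,0,0,0]

```text
time_s: 11.95
ee_pos: [571.1, 217.6, 175.5]
eef_rot: [-0.428, -0.562, -0.429, 0.563]
contact_force: [5.9, 4.1, -13.2]
finger_gap: 0.595
```

step_arm:
  increments: [0.045,0,0,0.001,0,0,0,0.045,0,0,0.0015,0,0,0,0.045,0,0,0.0015,0,0,0]

```text
time_s: 12.25
ee_pos: [571.1, 217.5, 176.9]
eef_rot: [-0.428, -0.562, -0.429, 0.563]
contact_force: [6.6, 4.8, -13.4]
finger_gap: 0.6
```

Force drops at about 159.5 (click 1) and 168.5 (click 2). Click 3 is due near 177.5 and click 4 near 186.5.

step_arm:
  increments: [0.045,0,0,0.001,0,0,0,0.045,0,0,0.0015,0,0,0,0.045,0,0,0.0015,0,0,0]

```text
time_s: 12.55
ee_pos: [571.2, 217.6, 179.1]
eef_rot: [-0.428, -0.562, -0.429, 0.563]
contact_force: [5.4, 3.4, -10.5]
finger_gap: 0.595
```

step_arm:
  increments: [0.045,0,0,0.001,0,0,0,0.045,0,0,0.0015,0,0,0,0.045,0,0,0.0015,0,0,0]

```text
time_s: 12.85
ee_pos: [571.2, 217.5, 180.7]
eef_rot: [-0.428, -0.562, -0.429, 0.563]
contact_force: [4.8, 3.7, -11.0]
finger_gap: 0.597
```

step_arm:
  increments: [0.045,0,0,0.001,0,0,0,0.045,0,0,0.0015,0,0,0,0.045,0,0,0.0015,0,0,0]

```text
time_s: 13.15
ee_pos: [571.2, 217.5, 181.9]
eef_rot: [-0.428, -0.562, -0.429, 0.563]
contact_force: [5.1, 3.4, -12.5]
finger_gap: 0.603
```

step_arm:
  increments: [0.045,0,0,0.001,0,0,0,0.045,0,0,0.0015,0,0,0,0.045,0,0,0.0015,0,0,0]

```text
time_s: 13.45
ee_pos: [571.2, 217.5, 183.2]
eef_rot: [-0.428, -0.562, -0.429, 0.563]
contact_force: [6.4, 3.6, -12.8]
finger_gap: 0.599
```

step_arm:
  increments: [0.045,0,0,0.001,0,0,0,0.045,0,0,0.0015,0,0,0,0.045,0,0,0.0015,0,0,0]

```text
time_s: 13.75
ee_pos: [571.2, 217.5, 184.5]
eef_rot: [-0.428, -0.562, -0.429, 0.563]
contact_force: [7.2, 3.7, -13.5]
finger_gap: 0.598
```

step_arm:
  increments: [0.045,0,0,0.001,0,0,0,0.045,0,0,0.0015,0,0,0,0.045,0,0,0.0015,0,0,0]

```text
time_s: 14.05
ee_pos: [571.1, 217.5, 185.8]
eef_rot: [-0.428, -0.562, -0.429, 0.563]
contact_force: [6.0, 4.6, -13.5]
finger_gap: 0.596
```

step_arm:
  increments: [0.045,0,0,0.001,0,0,0,0.045,0,0,0.0015,0,0,0,0.045,0,0,0.0015,0,0,0]

```text
time_s: 14.35
ee_pos: [571.2, 217.5, 187.9]
eef_rot: [-0.428, -0.562, -0.429, 0.563]
contact_force: [5.7, 3.5, -11.6]
finger_gap: 0.601
```

Click 4 came at about 187. I'll go up one more mm for margin (click 5 is near 195.5), then lower gently.

step_arm:
  increments: [0.045,0,0,0.001,0,0,0,0.045,0,0,0.001,0,0,0]

```text
time_s: 14.55
ee_pos: [571.2, 217.5, 189.5]
eef_rot: [-0.428, -0.562, -0.429, 0.563]
contact_force: [4.1, 2.5, -9.5]
finger_gap: 0.595
```

step_arm:
  increments: [0.045,0,0,-0.001,0,0,0,0.045,0,0,-0.001,0,0,0]

```text
time_s: 14.75
ee_pos: [571.2, 217.5, 189.1]
eef_rot: [-0.428, -0.562, -0.429, 0.563]
contact_force: [4.0, 3.5, -10.2]
finger_gap: 0.597
```

step_arm:
  increments: [0.045,0,0,-0.001,0,0,0,0.045,0,0,-0.001,0,0,0]

```text
time_s: 14.95
ee_pos: [571.3, 217.5, 188.9]
eef_rot: [-0.428, -0.562, -0.429, 0.563]
contact_force: [4.2, 3.5, -10.2]
finger_gap: 0.596
```

step_arm:
  increments: [0.045,0,0,-0.001,0,0,0,0.045,0,0,-0.001,0,0,0]

```text
time_s: 15.15
ee_pos: [571.3, 217.5, 188.8]
eef_rot: [-0.428, -0.562, -0.429, 0.563]
contact_force: [1.8, 4.6, -8.0]
finger_gap: 0.601
```

step_arm:
  increments: [0.045,0,0,-0.001,0,0,0,0.045,0,0,-0.001,0,0,0]

```text
time_s: 15.35
ee_pos: [571.4, 217.5, 188.7]
eef_rot: [-0.428, -0.562, -0.429, 0.563]
contact_force: [-0.5, 4.1, -3.8]
finger_gap: 0.598
```

step_arm:
  increments: [0.045,0,0,-0.001,0,0,0,0.045,0,0,-0.001,0,0,0]

```text
time_s: 15.55
ee_pos: [571.8, 217.5, 188.4]
eef_rot: [0.428, 0.563, 0.429, -0.562]
contact_force: [-2.4, 4.0, 0.7]
finger_gap: 0.6
```

step_arm:
  increments: [0.045,0,0,-0.001,0,0,0,0.045,0,0,-0.001,0,0,0]

```text
time_s: 15.75
ee_pos: [572.4, 217.3, 188.2]
eef_rot: [0.429, 0.563, 0.428, -0.562]
contact_force: [-3.5, 3.7, 4.7]
finger_gap: 0.598
```

It sits on the pawl: pushing down no longer moves it. I'll relieve the push and let go.

step_arm:
  increments: [0.045,0,0,0.001,0,0,0,0.045,0,0,0.001,0,0,0,0.052,0,0,0.001,0,0,0,0.056,0,0,0.001,0,0,0,0.062,0,0,0.001,0,0,0,0.07,0,0,0.001,0,0,0,0.085,0,0,0.001,0,0,0,0.085,0,0,0.001,0,0,0,0.085,0,0,0.001,0,0,0,0.085,0,0,0.001,0,0,0]
  grip_force: 20

```text
time_s: 16.75
ee_pos: [571.9, 217.2, 187.3]
eef_rot: [-0.428, -0.563, -0.428, 0.563]
contact_force: [-1.0, 0.2, -0.1]
finger_gap: 0.997
```

step_arm:
  increments: [0.085,0,0,0,0,0,0,0.085,0,0,0,0,0,0,0.085,0,0,0,0,0,0,0.085,0,0,0,0,0,0,0.085,0,0,0.03,0,0,0,0.085,0,0,0.07,0,0,0,0.085,0,0,0.11,0,0,0,0.085,0,0,0.15,0,0,0,0.085,0,0,0.15,0,0,0,0.085,0,0,0.15,0,0,0]

```text
time_s: 17.75
ee_pos: [572.4, 217.4, 339.0]
eef_rot: [0.429, 0.564, 0.428, -0.562]
contact_force: [0.0, 0.3, -0.5]
finger_gap: 0.996
```

```bash
python3 - <<'E'
from h import *
w=snap('wrist','w2'); a=snap('scene','s2'); s=sense(); print(s['time_s'],s['ee_pos'],s['qpos'],s['contact_force'],cam(w))
i=cv2.resize(cv2.imread('pics/w2.png')[90:300,150:360],(420,420),interpolation=2)
j=cv2.resize(cv2.imread('pics/s2.png')[150:290,250:335],(364,600),interpolation=2)
o=np.zeros((600,790,3),np.uint8);o[:420,:420]=i;o[:,425:789]=j
cv2.imwrite('pics/w2s.png',o)
E
```

```text
17.85 [571.33998264 217.10901454 335.46226591] [ 2.41440755e-01 -1.86403998e-02  1.51384090e+00  1.15471208e-05
  1.64910703e+00  5.10481684e-01] [ 0.45387547 -0.92629421 -0.21231756] [590.11196861 281.32871875 482.69674593]
```

View pics/w2s.png

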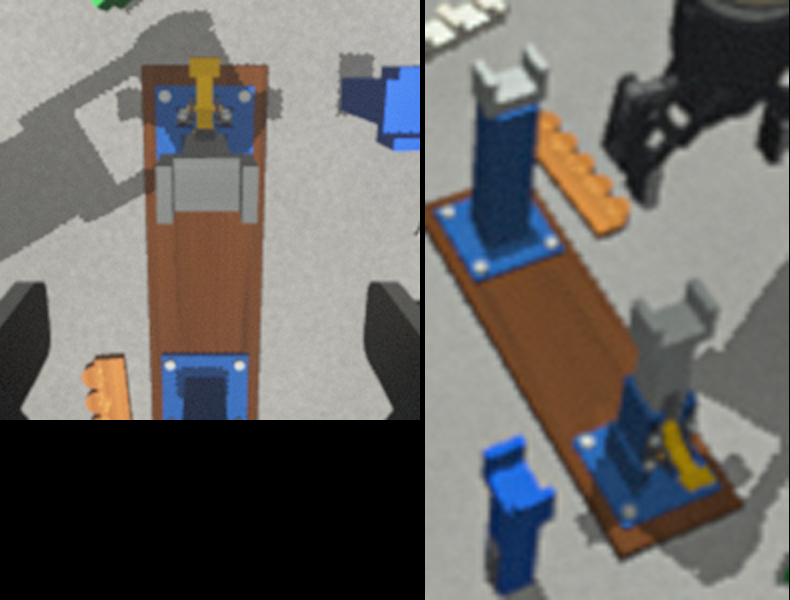

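The column stays up. In the left crop its cheek tops' outer corners are (156,223), (258,223), (258,163) and (157,165). The right crop shows the prop's fork about as tall as the rest's.

```bash
python3 - <<'E'
from h import *
w=load('w2');a=load('s2')
for z in(210,218,226):
    P=np.array([onz(w,(u+.5)/2-.5+150,(v+.5)/2-.5+90,z)[:2] for u,v in((156,223),(258,223),(258,163),(157,165))])
    print(z,P.mean(0).round(1),np.linalg.norm(P[0]-P[1]).round(1),np.linalg.norm(P[2]-P[3]).round(1))
x=np.array([np.cos(1.3),np.sin(1.3)]);y=np.array([-x[1],x[0]])
sc=600/140
for n,p,zz in(('prop',[571.5,217.3],(210,218,226)),('rest',[502.4,-33.5],(218,))):
  for z in zz:
    Q=[np.r_[np.array(p)+i*15*x+j*26*y,z] for i,j in((1,1),(1,-1),(-1,-1),(-1,1))]
    print(n,z,((proj(a,Q)-[250,150]+.5)*sc+[425,0]).round().tolist())
E
```

```text
210 [572.3 212.5] 55.0 52.8
218 [572.8 214.5] 53.4 51.3
226 [573.3 216.5] 51.8 49.7
prop 210 [[724.0, 317.0], [659.0, 342.0], [637.0, 310.0], [702.0, 286.0]]
prop 218 [[726.0, 310.0], [660.0, 335.0], [638.0, 303.0], [703.0, 279.0]]
prop 226 [[728.0, 303.0], [661.0, 328.0], [639.0, 295.0], [705.0, 271.0]]
rest 218 [[551.0, 68.0], [491.0, 87.0], [475.0, 62.0], [534.0, 44.0]]
```

The prop's fork is at the rest's height: cheek tops about 218, floor about 196. Now over to the rail, with a wrist look on the way.

step_arm:
  increments: [0.085,-0.113,-0.483,-0.02,0,0,-1.337,0.085,-0.113,-0.483,-0.02,0,0,-1.337,0.085,-0.113,-0.483,-0.02,0,0,-1.337,0.085,-0.113,-0.483,-0.02,0,0,-1.337,0.085,-0.113,-0.483,-0.02,0,0,-1.337,0.085,-0.113,-0.483,-0.02,0,0,-1.337,0.085,-0.113,-0.483,-0.02,0,0,-1.337,0.085,-0.113,-0.483,-0.02,0,0,-1.337,0.085,-0.113,-0.483,-0.02,0,0,-1.337,0.085,-0.113,-0.483,-0.02,0,0,-1.337,0.085,-0.113,-0.483,-0.02,0,0,-1.337,0.085,-0.113,-0.483,-0.12,0,0,-1.337,0.085,-0.113,-0.483,-0.12,0,0,-1.337,0.085,-0.113,-0.483,-0.12,0,0,-1.337,0.085,-0.113,-0.483,-0.12,0,0,-1.337]
  grip_force: 50

```text
time_s: 19.35
ee_pos: [458.2, -264.5, 215.8]
eef_rot: [0.013, -0.706, 0.011, 0.708]
contact_force: [0.2, -0.7, 0.4]
finger_gap: 0.995
```

```bash
python3 - <<'E'
from h import *
w=snap('wrist','w3'); s=sense(); print(s['time_s'],s['ee_pos'],s['qpos'],s['contact_force'],cam(w))
cv2.imwrite('pics/w3s.png',cv2.resize(cv2.imread('pics/w3.png'),(768,576),interpolation=2))
E
```

```text
19.4 [ 459.59793955 -265.6655005   218.84702628] [-6.64400528e-01 -1.67192934e-01  1.84468713e+00  9.85000139e-05
  1.46280811e+00  9.40901118e-01] [-0.32292934  0.26677516  0.77912246] [ 525.94891632 -267.74967633  359.19100533]
```

View pics/w3s.png

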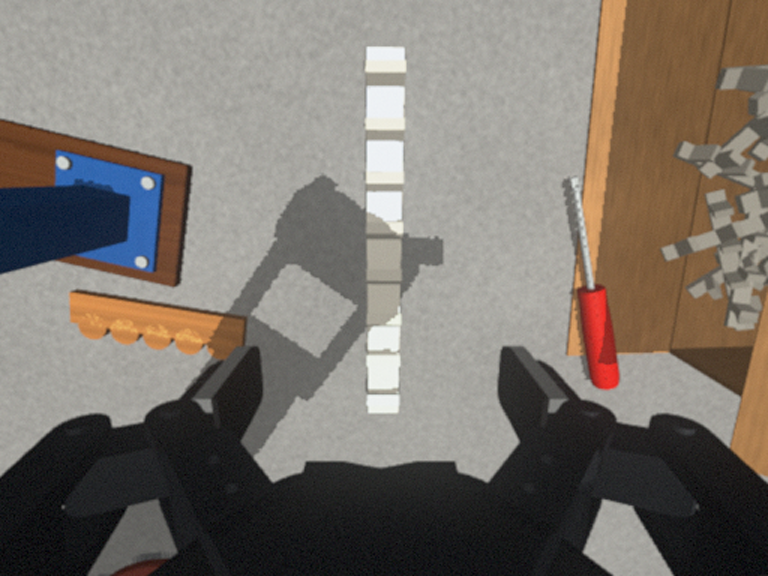

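The rail lies straight along the view. Its far end is at row 46 (columns 366 to 405) and its near end at row 413 (columns 368 to 399). The fingers' sides are clear.

```bash
python3 - <<'E'
from h import *
w=load('w3')
f=lambda u,v,z:onz(w,(u+.5)/1.5-.5,(v+.5)/1.5-.5,z)[:2].round(1)
for z in(16,31): print(z,f(366,46,z),f(405,46,z))
for z in (0,16,31): print(z,f(368,413,z),f(399,413,z))
E
```

```text
16 [ 621.1 -259.7] [ 620.  -289.6]
31 [ 616.9 -260.1] [ 615.9 -288.7]
0 [ 289.9 -246.7] [ 288.8 -278.6]
16 [ 300.4 -247.7] [ 299.4 -278.1]
31 [ 310.3 -248.5] [ 309.3 -277.7]
```

step_arm:
  increments: [0.085,0.001,-0.002,-0.05,0,0,0,0.085,0.001,-0.002,-0.1,0,0,0,0.085,0.001,-0.002,-0.14,0,0,0,0.085,0.001,-0.002,-0.175,0,0,0,0.085,0.001,-0.002,-0.195,0,0,0,0.085,0.001,-0.002,-0.205,0,0,0,0.085,0.001,-0.002,-0.212,0,0,0,0.085,0.001,-0.002,-0.212,0,0,0,0.06,0.001,-0.002,-0.212,0,0,0,0.04,0.001,-0.002,-0.212,0,0,0,0.033,0.001,-0.002,-0.212,0,0,0,0.02,0.001,-0.002,-0.212,0,0,0,0.02,0.001,-0.002,-0.212,0,0,0,0.02,0.001,-0.002,-0.212,0,0,0,0.02,0.001,-0.002,-0.212,0,0,0,0.02,0.001,-0.002,-0.212,0,0,0]
  grip_force: 50

```text
time_s: 21.0
ee_pos: [460.5, -268.2, 6.2]
eef_rot: [-0.012, 0.707, -0.013, -0.707]
contact_force: [-0.5, 1.7, 6.1]
finger_gap: 0.332
```

```bash
python3 - <<'E'
from h import *
for i in range(1):
    s=sense(); print(s['time_s'],s['ee_pos'],s['eef_rot'],s['contact_force'],s['finger_gap']*85.4)
E
```

```text
21.0 [ 460.45480874 -268.16306056    6.1609136 ] [-0.0121998   0.70735551 -0.0127031  -0.7066385 ] [-0.53558     1.66764187  6.11451936] 28.341791425778272
```

step_arm:
  increments: [0.02,0,0,0.02,0,0,0,0.02,0,0,0.06,0,0,0,0.02,0,0,0.1,0,0,0,0.02,0,0,0.14,0,0,0,0.02,0,0,0.18,0,0,0,0.02,0,0,0.22,0,0,0,0.02,0,0,0.25,0,0,0,0.02,0.01,0.03,0.26,0,0,0,0.02,0.02,0.06,0.26,0,0,0,0.02,0.025,0.09,0.26,0,0,0,0.02,0.03,0.12,0.26,0,0,0.1,0.02,0.035,0.15,0.26,0,0,0.2,0.02,0.04,0.18,0.26,0,0,0.3]

```text
time_s: 22.3
ee_pos: [499.1, -86.3, 263.4]
eef_rot: [-0.094, -0.7, -0.095, 0.702]
contact_force: [0.2, 0.1, -3.0]
finger_gap: 0.336
```

step_arm:
  increments: [0.02,0.005,0.03,0,0,0,0.1,0.02,0.01,0.06,0,0,0,0.2,0.02,0.015,0.09,0,0,0,0.3,0.02,0.02,0.12,0,0,0,0.4,0.02,0.025,0.14,0,0,0,0.5,0.02,0.03,0.16,0,0,0,0.6,0.02,0.035,0.175,0,0,0,0.7,0.02,0.037,0.18,0,0,0,0.8,0.02,0.037,0.18,0,0,0,0.9,0.02,0.037,0.18,0,0,0,1.0,0.02,0.037,0.18,0,0,0,1.037,0.02,0.037,0.18,0,0,0,1.037,0.02,0.037,0.18,0,0,0,1.037,0.02,0.037,0.18,0,0,0,1.037,0.02,0.037,0.18,0,0,0,1.037]

```text
time_s: 23.8
ee_pos: [536.8, 92.2, 265.0]
eef_rot: [-0.428, -0.563, -0.428, 0.563]
contact_force: [-0.5, 0.1, -3.4]
finger_gap: 0.337
```

```bash
python3 - <<'E'
from h import *
w=snap('wrist','w4'); b=snap('top','t4');a=snap('scene','s4'); s=sense(); print(s['time_s'],s['ee_pos'],s['eef_rot'],s['contact_force'],s['moment'],s['finger_gap'])
o=np.zeros((600,800,3),np.uint8)
o[:360,:480]=cv2.resize(cv2.imread('pics/w4.png'),(480,360),interpolation=3)
o[:,482:]=cv2.resize(cv2.imread('pics/s4.png')[130:280,225:305],(318,600),interpolation=2)
cv2.imwrite('pics/w4s.png',o)
E
```

```text
23.95 [536.89274727  92.23580149 265.29879959] [-0.4283814  -0.5625726  -0.4283705   0.56258347] [-0.07046944  0.40085178 -2.2414096 ] [ 0.00174562 -0.04470756 -0.02301323] 0.33667255585373257
```

View pics/w4s.png

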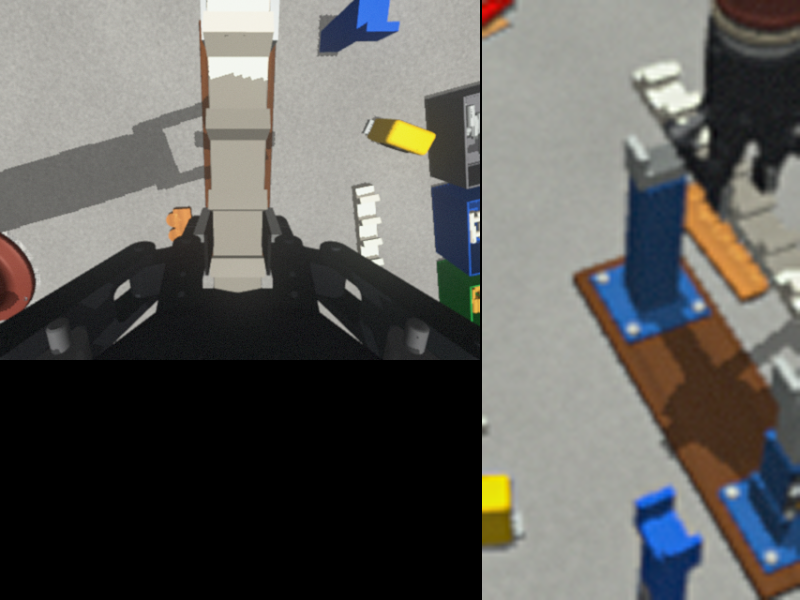

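The rail is held level and square over the jig, running along the board. I'll lower it in stages and watch the force.

step_arm:
  increments: [0.02,0,0,-0.012,0,0,0,0.02,0,0,-0.024,0,0,0,0.02,0,0,-0.034,0,0,0,0.02,0,0,-0.037,0,0,0,0.02,0,0,-0.037,0,0,0]

```text
time_s: 24.45
ee_pos: [536.2, 92.2, 226.9]
eef_rot: [-0.428, -0.562, -0.429, 0.563]
contact_force: [0.8, 0.5, -2.9]
finger_gap: 0.337
```

step_arm:
  increments: [0.02,0,0,-0.002,0,0,0,0.02,0,0,-0.004,0,0,0,0.02,0,0,-0.006,0,0,0,0.02,0,0,-0.006,0,0,0]

```text
time_s: 24.85
ee_pos: [536.8, 92.2, 222.2]
eef_rot: [-0.428, -0.562, -0.428, 0.563]
contact_force: [1.0, -1.6, -4.3]
finger_gap: 0.332
```

step_arm:
  increments: [0.02,0,0,-0.002,0,0,0,0.02,0,0,-0.004,0,0,0,0.02,0,0,-0.004,0,0,0]

```text
time_s: 25.15
ee_pos: [536.7, 92.3, 217.9]
eef_rot: [-0.428, -0.562, -0.429, 0.563]
contact_force: [-0.5, 0.7, -3.9]
finger_gap: 0.334
```

step_arm:
  increments: [0.02,0,0,-0.004,0,0,0,0.02,0,0,-0.008,0,0,0,0.02,0,0,-0.011,0,0,0,0.02,0,0,-0.011,0,0,0]

```text
time_s: 25.55
ee_pos: [536.4, 92.2, 206.3]
eef_rot: [-0.428, -0.562, -0.429, 0.563]
contact_force: [0.2, -0.5, -2.6]
finger_gap: 0.338
```

step_arm:
  increments: [0.02,0,0,-0.001,0,0,0,0.02,0,0,-0.002,0,0,0,0.02,0,0,-0.002,0,0,0]

```text
time_s: 25.85
ee_pos: [536.9, 92.3, 205.3]
eef_rot: [-0.428, -0.563, -0.428, 0.563]
contact_force: [0.8, 0.7, -3.7]
finger_gap: 0.331
```

step_arm:
  increments: [0.02,0,0,-0.001,0,0,0,0.02,0,0,-0.0015,0,0,0,0.02,0,0,-0.0015,0,0,0]

```text
time_s: 26.15
ee_pos: [536.8, 92.3, 203.7]
eef_rot: [-0.428, -0.562, -0.428, 0.563]
contact_force: [-0.4, 0.6, -3.9]
finger_gap: 0.332
```

step_arm:
  increments: [0.02,0,0,-0.001,0,0,0,0.02,0,0,-0.001,0,0,0,0.02,0,0,-0.001,0,0,0]

```text
time_s: 26.45
ee_pos: [537.0, 92.3, 202.9]
eef_rot: [0.428, 0.563, 0.428, -0.562]
contact_force: [0.2, -0.2, -2.3]
finger_gap: 0.34
```

step_arm:
  increments: [0.02,0,0,-0.001,0,0,0,0.02,0,0,-0.001,0,0,0,0.02,0,0,-0.001,0,0,0]

```text
time_s: 26.75
ee_pos: [537.2, 92.2, 202.8]
eef_rot: [0.429, 0.563, 0.428, -0.562]
contact_force: [-1.2, -0.5, 4.2]
finger_gap: 0.335
```

step_arm:
  increments: [0.02,0,0,-0.001,0,0,0,0.02,0,0,-0.001,0,0,0,0.02,0,0,-0.001,0,0,0]

```text
time_s: 27.05
ee_pos: [537.5, 92.1, 202.8]
eef_rot: [0.429, 0.563, 0.428, -0.562]
contact_force: [-3.6, -0.4, 6.4]
finger_gap: 0.331
```

step_arm:
  increments: [0.025,0,0,0.001,0,0,0,0.03,0,0,0.001,0,0,0,0.036,0,0,0.001,0,0,0,0.045,0,0,0.001,0,0,0,0.06,0,0,0.001,0,0,0,0.085,0,0,0.001,0,0,0,0.085,0,0,0.001,0,0,0,0.085,0,0,0.001,0,0,0,0.085,0,0,0.001,0,0,0]
  grip_force: 20

```text
time_s: 27.95
ee_pos: [536.9, 92.3, 201.8]
eef_rot: [0.428, 0.563, 0.428, -0.563]
contact_force: [-0.6, 0.1, 0.1]
finger_gap: 0.994
```

step_arm:
  increments: [0.085,0,0,0.02,0,0,0,0.085,0,0,0.05,0,0,0,0.085,0,0,0.09,0,0,0,0.085,0,0,0.13,0,0,0,0.085,0,0,0.17,0,0,0,0.085,-0.04,-0.04,0.18,0,0,0,0.085,-0.08,-0.08,0.18,0,0,0,0.085,-0.1,-0.12,0.18,0,0,0,0.085,-0.12,-0.16,0.18,0,0,0,0.085,-0.12,-0.2,0.18,0,0,0,0.085,-0.12,-0.24,0.18,0,0,0,0.085,-0.12,-0.28,0.18,0,0,0,0.085,-0.12,-0.28,0.18,0,0,0]

```text
time_s: 29.25
ee_pos: [416.2, -191.2, 381.1]
eef_rot: [-0.427, -0.563, -0.427, 0.564]
contact_force: [0.1, -0.3, -0.9]
finger_gap: 0.993
```

```bash
python3 - <<'E'
from h import *
b=snap('top','t5');a=snap('scene','s5'); s=sense(); print(s['time_s'],s['ee_pos'],s['contact_force'],s['finger_gap'])
o=np.zeros((600,800,3),np.uint8)
o[:,:398]=cv2.resize(cv2.imread('pics/s5.png')[120:285,225:335],(398,600),interpolation=2)
o[:390,400:]=cv2.resize(cv2.imread('pics/t5.png')[165:260,150:300-53],(400,390),interpolation=2)
o[:390,400:]=cv2.resize(cv2.imread('pics/t5.png')[160:290,155:288],(400,390),interpolation=2)
cv2.imwrite('pics/f.png',o)
x=np.array([np.cos(1.302),np.sin(1.302)]);y=np.array([-x[1],x[0]]);c=np.array([537.1,92])
P=[np.r_[c+i*160*x+j*15*y,212] for i,j in((1,1),(1,-1),(-1,-1),(-1,1))]
print(((proj(b,P)-[155,160]+.5)*3+[400,0]).round().tolist())
print(((proj(a,P)-[225,120]+.5)*3.63).round().tolist())
E
```

```text
29.35 [ 416.68777073 -188.21164467  381.62555772] [ 0.2708515   0.72433993 -0.72530217] 0.9944579372888612
[[424.0, 105.0], [432.0, 75.0], [750.0, 161.0], [742.0, 191.0]]
[[343.0, 394.0], [310.0, 407.0], [136.0, 153.0], [165.0, 144.0]]
```

View pics/f.png

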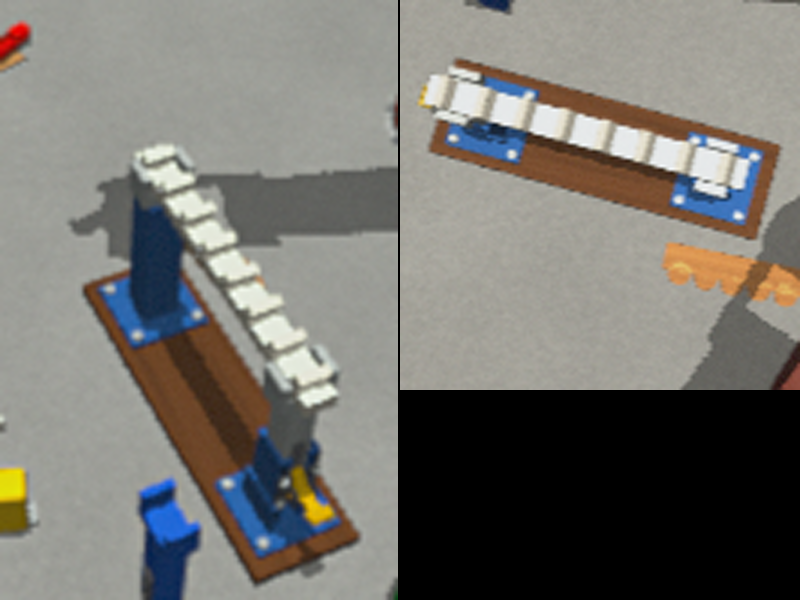

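The rail lies in both forks, notches up. Its ends in the top crop, at about (426,92) and (745,175), match the prediction for a centred rail: (428,90) and (746,176). I'm handing in.

```bash
python3 -c "
from rig import robot
print(robot.hand_in())"
```

```text
the job is handed in; nothing more can be done
None
```

I raised the prop's column four clicks, let it down onto its pawl and let go. I then laid the eight-notch rail, notches up, in both forks and handed the job in at about 29 s of the 72 s allowed. The hand-in gives no verdict.

- **Clicks:** I counted four separate rises and falls in the pull, at tool heights of about 159, 168, 177.5 and 187 mm. That puts the first click at roughly 26 mm of lift.
- **Letting down:** The column stopped moving when I lowered it, and the tool's downward push on it reached only about 5 N. I eased that off before opening the fingers. Afterwards the column stayed up, with its fork floor at about 196 mm, level with the end rest.
- **Rail:** In the last pictures it lies between the cheeks of both forks. Its ends are within about 1 mm (2–3 pixels in the enlarged crop) of where a rail centred between the forks should appear.
- **Bench:** The robot stands clear with nothing in the gripper. I saw no other object moved in the views I took, but I did not measure each one's position.
- **Disagreements:** One early camera reading of a rail edge was off by about 10 mm, probably because of its shadow. I dropped it in favour of the wrist camera's reading. No other checks failed or disagreed.

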